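# Load the tube roller and set its speed lever

## Task

The tube roller was left switched to a running speed: first swing its speed lever all the way back to the idle stop. Then take the long tube (not the two shorter ones) out of the pocket tray and lay it in the groove between the two rollers, setting it down rather than dropping it, while the lever stays at idle. Finally swing the lever round so that it points straight at the small index tab on the dial's edge and leave it there, without shifting the tab or disturbing the other things.

Things in the scene. Friction and masses are not known exactly. Their poses are not given: they have to be found in the camera images.
- speed_lever (a joint): Flat steel speed lever on an upright axis on top of the roller unit; stays where it is left (about 2 N at the knob moves it). Value in rad: 0 = idle, lever against its stop (a steel block beside the lever, at the narrow end of the dial's black band); it grows clockwise seen from above, up to 1.57 at full speed.
- lever_knob (a point): Point on the lever's knob: an upright black cylinder, 26 mm in diameter, its top 116 mm above the bench, its straight part 48 mm high (68 to 116 mm above the bench). The point lies on the knob's axis, 98 mm above the bench, 90 mm from the lever's pivot. Its x axis points along the lever, from pivot to knob; z is up.
- lever_pivot (a point): Point on the lever's turning axis, at the same height as lever_knob (98 mm above the bench, in the air above the 32 mm hub). Same axes as lever_knob.
- index (a joint): Angle of the index tab about the lever's pivot, in the same sense and from the same zero as joint speed_lever: the lever points at the tab when the two values are equal. The tab turns stiffly and must stay where it is.
- index_tab (a point): Index tab: a small black block 26 x 12 x 14 mm with a 5 mm wide nose towards the pivot, on the edge of the dial, 105 to 140 mm from the lever's pivot (outside the knob's path), its top 61 mm above the bench. The point is on its top, 120 mm from the pivot; its x axis points radially outward from the pivot.
- roller_unit: The tube roller, fixed: grey housing 240 x 265 mm, deck 46 mm high; origin on the bench. Two dark rollers (20 mm diameter, tops 72 mm high, axes 32 mm apart) run along its x at y = -65 +-16 mm, between end cheeks with inner faces at x = +-91 mm, tops 70 mm high. The lever pivots at x = 20, y = 10 mm and lies to the +y side; at idle it points 122 degrees anticlockwise from x.
- groove (a point): Where the axis centre of a tube 40 mm in diameter lies when it rests midway along the two rollers, 87 mm above the bench; x runs along the rollers, z is up.
- tray: Fixed grey pocket tray, 165 x 235 mm, origin on the bench under its centre. Three pockets at y = -75, 0 and +75 mm, each with two V saddles (at x = -33 and +33 mm, 14 mm wide, tops about 28 mm high) that hold a tube lying along x, its axis 36 mm above the bench. End walls 26 mm high, dividers 18 mm, floor 8 mm.
- long_tube: The long white capped tube, 40 mm in diameter, 130 mm long, about 0.12 kg, with an grey cap 24 mm long and flush with it at the +x end. Origin at the middle of its axis; x along the tube. It may lie in any of the three pockets; on the rollers its cap may point either way.
- short_tube_a: A shorter tube of the same make, 40 mm in diameter, 95 mm long, lying in another pocket; origin at the middle of its axis, x along it. To be left alone.
- short_tube_b: The second shorter tube, like the first. To be left alone.
- flask: Clear conical flask standing on the bench, 80 mm wide at its foot, 104 mm high; origin under its centre. To be left alone.
- jar: White jar standing on the bench, 68 mm in diameter, 85 mm high; origin under its centre. To be left alone.
There are look-alikes about, which are no part of the job. Leave any purple look-alike of the long_tube alone.

How it is judged:
By the outcome, as a careful person would: the job done as asked, in the order asked, and still so for the second after the job is handed in, with the robot touching nothing.
It also fails if it takes over 72 s, if anything falls off the work surface, if the arm or the gripper's body presses on something with over 40 N, if the wrist force passes 120 N, or if a joint passes its speed limit or range.

## Robot

A 6-joint arm with a two-finger parallel gripper is mounted at the origin on the work surface. World frame = base frame: x ahead of the robot, y to its left, z up, the work surface at z = 0. Lengths are in m, angles in rad, forces in N, time in s.
With the tool pointing down it reaches from about 0.4 to 0.925 m from the base axis. Payload 3.4 kg.
Tool frame: the origin (TCP) lies at the very end of the fingers, on their centre line; the grasp point (between the pads) lies 19 mm behind it; z points along the fingers, y is the line along which they close (so a half turn about z gives the same grasp; the last joint's range is limited). The gripper opens to 85 mm and grips with 20 to 120 N. Pads are 22 mm wide; open, the fingers measure 114 mm over their backs; the gripper's body (76 mm by 85 mm) begins 54 mm behind the grasp point. The pads swing forward as they close: fully open they stand 13 mm farther back than shut.
Start: joints at [1.169, 0.307, 1.506, -0, 1.328, -0.073], TCP at [0.185, 0.544, 0.231] pointing down, gripper open.
Joint ranges: [-3.12, 3.12], [-1.05, 2.28], [0.14, 2.33], [-1.42, 4.57], [0.1, 2.73], [-2.68, 2.68]. Speed limits (rad/s): [2.57, 2.57, 3.14, 3.14, 3.14, 3.14].

## Interface

Orientations are given as a 3x3 rotation matrix whose columns are the frame's x, y, z axes.
In Python, from station import telemetry, grab_frame, calibration, r, regions_of gives the robot as it stands.
- The arm moves only by the tool step_arm, never from a script. Its argument "commands" is text: rows parted by semicolons, each of 7 numbers parted by spaces: the shift along the tool's x, y, z in mm, then the turn, a rotation vector about the tool's x, y, z in rad, then the opening, from 0 (shut) to 1 (fully open). In form: x y z rx ry rz gripper; .... A call has exactly 5 rows; each row is the pose to reach, as a shift and turn from the pose commanded when the call began, along the tool's axes at that moment; what a row does not reach only later rows make up. A row lasts 1/8 s, in which the tool goes at most 62.5 mm and 10.7 degrees, less where a joint would pass 70% of its speed; a pose out of reach is approached as far as the arm can. A call with a gripper value outside its range is refused whole. The fingers move at their own pace and stop on an object; "grip_force" is the grip in N (left out, the last holds). Time passes only in rows, so rows that repeat a pose let the fingers close, or fill a call up. It gives the time, the measured TCP pose, the force, the opening and the grip force at its end, in the units of the state.
- telemetry.read_state(): the state, without advancing time (a new reading comes with each control period).
- grab_frame(name): name is "scene" or "top" or "wrist"; returns (picture, depth): 400x640x3 uint8, red, green, blue; 400x640 float32, m along the optical axis (not along the pixel's ray), 0 where there is no reading.
- calibration(name): a dict with "fovy" (degrees; the focal length in pixels is half the picture's height over the tangent of half this angle, whatever the lens; pixels are square), "cx", "cy" (the principal point, pixels), "dist_coeffs" ([k1, k2, p1, p2, k3] as OpenCV has them; the pictures are not rectified), "R" (3x3) and "t" (3): a world point X has camera coordinates R X + t. Camera axes: x right, y down, z forward; pixel columns grow to the right and rows downward; lengths in m; the calibration is good to about 2 mm. A picture is of the moment at which its call begins: read the wrist's pose just before it. calibration takes no time and is no camera call; for the wrist camera it gives the pose at the moment of the call.
- r.job_done(): hands the job in; it is judged then, once.
Trained networks look in the newest picture that a camera, given by its name, has taken for a name from the list of things; names that differ only in an ending like _2 or _b are one class to them, and where a whole thing is asked for, a point or a joint stands for the part that bears it (a point fixed in the world has none). Each returns a list of dicts, best first, with "score" (0 to 1); they miss things now and then, are a little off and sometimes report something else, mostly with a low value. They report only what shows in the picture. A call takes as long as a camera call. They do not tell look-alikes from the thing itself.
- regions_of(camera, thing): "pixels" (400x640 bool, what is visible of it) and "location" ([column, row] in pixels, amid what is visible of it).
The state is a dict: "t": time; "joints": joint angles; "qvel": joint speeds; "effort": joint torques, N m; "eef_pos": TCP position; "eef_rot": TCP orientation; "ft_force": force on the tool from outside, world axes, zero at the start; "wrist_torque": the same for the moment, N m; "gripper_width": opening from 0.0 (shut) to 1.0 (fully open); "finger_force": force on a finger pad.
Only numpy, scipy, OpenCV 4.12 (cv2) and the standard library are available. Lean on these libraries where they do the work, as an engineer would, in place of code of your own. Each camera call takes 0.05 s, during which the arm holds its last target. There are 200 camera calls.

## Working session

There is one attempt and no reset: what is moved stays moved. The work goes in short steps, Python scripts to look and compute and a tool call to move; the robot and the scene stay as the last step left them, time stands still between calls to the robot, and variables do not carry over. Pictures are saved under pics/ and viewed, at most 11 in all, crops included, and the job is handed in when it is done.

Besides the shell and the picture viewer there is one more tool, called after "Emit:" as name(argument=value, ...) on one line, values as JSON. step_arm: Moves the arm, as the interface text tells. Its arguments: {"type":"object","properties":{"commands":{"type":"string"},"grip_force":{"type":"number"}},"required":["commands"]}

```bash
ls; mkdir -p pics; cat > h.py <<'E'
import numpy as np, cv2
from station import telemetry, grab_frame, calibration, r, regions_of
def K(c):
    f=200/np.tan(np.radians(c["fovy"])/2)
    return np.array([[f,0,c["cx"]],[0,f,c["cy"]],[0,0,1.]])
def rays(c,uv):
    n=cv2.undistortPoints(np.array(uv,float).reshape(-1,1,2),K(c),np.array(c["dist_coeffs"],float)).reshape(-1,2)
    return np.c_[n,np.ones(len(n))]
def cloud(c,d,mask):
    v,u=np.nonzero(mask&(d>0)); P=rays(c,np.c_[u,v])*d[v,u][:,None]
    return (P-np.array(c["t"]))@np.array(c["R"]), np.c_[u,v]
def at_z(c,uv,z):
    R=np.array(c["R"]);D=rays(c,uv)@R;o=-R.T@np.array(c["t"])
    return o+D*((z-o[2])/D[:,2])[:,None]
def proj(c,X):
    p,_=cv2.projectPoints(np.array(X,float).reshape(-1,1,3),cv2.Rodrigues(np.array(c["R"]))[0],np.array(c["t"],float),K(c),np.array(c["dist_coeffs"],float))
    return p.reshape(-1,2)
E
python3 - <<'E'
from h import *
for n in ["top","scene"]:
    p,d=grab_frame(n); c=calibration(n)
    cv2.imwrite(f"pics/{n}0.png",p[:,:,::-1]); np.savez(f"{n}0.npz",p=p,d=d)
    for t in ["long_tube","short_tube_a","tray","roller_unit","speed_lever","index_tab","flask","jar"]:
        for q in regions_of(n,t)[:4]:
            X,_=cloud(c,d,q["pixels"])
            print(n,t,round(q["score"],2),np.round(q["location"]),q["pixels"].sum(), np.round(np.median(X,0),3) if len(X) else '')
s=telemetry.read_state();print(s["t"],s["eef_pos"],np.round(s["eef_rot"],3))
E
```

```text
pics
top long_tube 0.86 [387. 216.] 593 [ 0.516 -0.21   0.054]
top long_tube 0.76 [414. 137.] 548 [ 0.76  -0.285  0.038]
top long_tube 0.6 [421. 286.] 636 [ 0.307 -0.305  0.038]
top long_tube 0.48 [209. 182.] 10 [0.589 0.318 0.061]
top short_tube_a 0.74 [414. 209.] 391 [ 0.533 -0.281  0.054]
top short_tube_a 0.6 [365. 214.] 444 [ 0.506 -0.135  0.054]
top tray 0.79 [383. 215.] 2867 [ 0.52  -0.198  0.012]
top roller_unit 0.91 [252. 209.] 6867 [0.527 0.203 0.048]
top speed_lever 0.65 [229. 206.] 254 [0.539 0.252 0.066]
top index_tab 0.45 [210. 185.] 51 [0.59  0.322 0.06 ]
top flask 0.6 [293. 130.] 484 [0.767 0.086 0.044]
top jar 0.6 [363. 125.] 512 [ 0.776 -0.125  0.083]
top jar 0.3 [384. 215.] 2813 [ 0.518 -0.198  0.012]
scene long_tube 0.94 [165. 236.] 675 [ 0.322 -0.313  0.032]
scene long_tube 0.88 [246. 248.] 855 [ 0.53  -0.217  0.048]
scene long_tube 0.58 [295. 318.] 1227 [ 0.772 -0.294  0.033]
scene long_tube 0.46 [402. 236.] 933 [0.791 0.078 0.038]
scene short_tube_a 0.9 [264. 233.] 551 [ 0.516 -0.145  0.047]
scene short_tube_a 0.8 [231. 265.] 708 [ 0.551 -0.29   0.048]
scene tray 0.82 [251. 265.] 2666 [ 0.562 -0.24   0.01 ]
scene roller_unit 0.73 [353. 188.] 5049 [0.554 0.154 0.046]
scene speed_lever 0.7 [373. 170.] 332 [0.543 0.28  0.064]
scene speed_lever 0.55 [230. 266.] 697 [ 0.551 -0.29   0.048]
scene index_tab 0.46 [395. 173.] 30 [0.594 0.314 0.057]
scene flask 0.56 [402. 239.] 844 [0.791 0.078 0.04 ]
scene jar 0.59 [351. 276.] 1222 [ 0.8   -0.143  0.058]
scene jar 0.26 [391. 173.] 31 [0.595 0.316 0.057]
0.9 [0.18516075 0.54438402 0.23134154] [[-0.947  0.322  0.   ]
 [ 0.322  0.947  0.   ]
 [-0.     0.    -1.   ]]
```

```bash
python3 - <<'E'
from h import *
p=np.load("top0.npz")["p"]
cv2.imwrite("pics/topc.png",cv2.resize(p[90:310,170:450,::-1],None,fx=2.7,fy=2.7,interpolation=cv2.INTER_CUBIC))
E
```

```text
(no output)
```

View pics/topc.png

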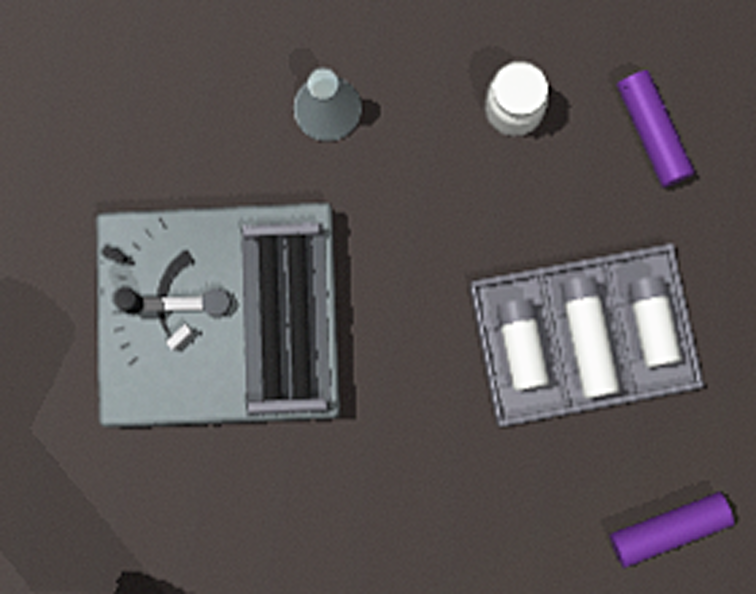

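View pics/scene0.png

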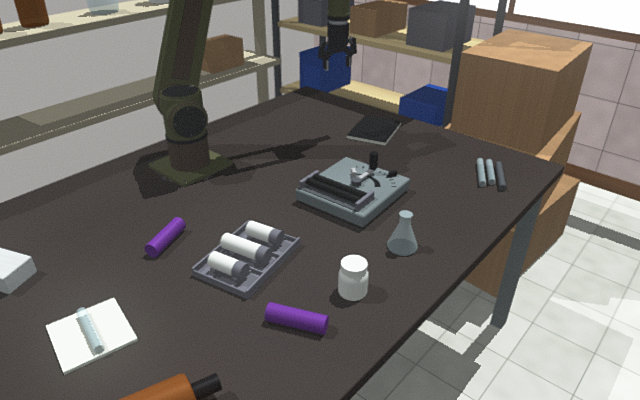

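The top crop shows the roller unit at about (252,209) full-frame. Its lever points left, the steel stop block is lower-left at about (237,215), and the tab is upper-left at about (211,184).

Candidates for the long tube:
- (387,216): white, middle pocket, longest. This is my choice.
- (364,214) and (414,209): short white tubes.
- (414,137) and (421,286): purple look-alikes on the bench.
- The clear tube on the white pad, seen in the scene view.

```bash
cat > unit.py <<'E'
from h import *
def unit(n,p,d,c,mask):
    X,uv=cloud(c,d,mask); s=X[:,2]
    deck=X[(s>.040)&(s<.052)]
    (cx,cy),(w,h),a=cv2.minAreaRect((deck[:,:2]*1000).astype(np.float32))
    return np.array([cx,cy]),w,h,a,len(deck),np.median(deck[:,2])
E
python3 - <<'E'
from unit import *
n="top";z=np.load("top0.npz");p,d=z["p"],z["d"];grab_frame(n);c=calibration(n)
print("cam",np.round(-np.array(c["R"]).T@c["t"],3))
m=regions_of(n,"roller_unit")[0]["pixels"]
print(unit(n,p,d,c,m))
X,uv=cloud(c,d,m)
for lo,hi,l in [(.11,.125,"knobtop"),(.066,.075,"rollers"),(.055,.064,"tabz")]:
    q=X[(X[:,2]>lo)&(X[:,2]<hi)]; print(l,len(q),np.round(np.median(q,0),4), np.round(q.min(0),3),np.round(q.max(0),3))
for t in ["long_tube","speed_lever","index_tab"]:
    q=regions_of(n,t)[0]; X,_=cloud(c,d,q["pixels"])
    print(t,len(X),np.round(X.min(0),3),np.round(X.max(0),3))
    if t=="speed_lever": print(np.round(X[X[:,2]>.1],3)[:40])
    if t=="index_tab": print(np.round(at_z(c,[q["location"]],.061),4))
    if t=="long_tube":
        (a,b),wh,an=cv2.minAreaRect((X[X[:,2]>.03][:,:2]*1000).astype(np.float32)); print(a,b,wh,an)
E
```

```text
cam [ 3.440e-01 -1.000e-03  1.567e+00]
(array([531.60998535, 205.06134033]), 237.34811401367188, 266.9130859375, 4.234966278076172, 4815, np.float64(0.046872626549775774))
knobtop 55 [0.5362 0.2924 0.1165] [0.525 0.281 0.11 ] [0.546 0.304 0.124]
rollers 851 [0.5324 0.1324 0.0705] [0.426 0.078 0.066] [0.63  0.331 0.075]
tabz 279 [0.5396 0.2073 0.0603] [0.414 0.079 0.055] [0.642 0.334 0.064]
long_tube 552 [ 0.455 -0.242 -0.001] [ 0.58  -0.18   0.066]
517.4915771484375 -211.78997802734375 (125.58013153076172, 40.69258499145508) 12.911080360412598
speed_lever 299 [0.525 0.188 0.041] [0.561 0.311 0.124]
[[0.545 0.301 0.118]
 [0.545 0.298 0.115]
 [0.545 0.295 0.119]
 [0.546 0.293 0.113]
 [0.545 0.288 0.122]
 [0.546 0.288 0.111]
 [0.542 0.304 0.115]
 [0.543 0.302 0.113]
 [0.543 0.299 0.112]
 [0.542 0.295 0.116]
 [0.542 0.292 0.117]
 [0.543 0.29  0.112]
 [0.544 0.288 0.11 ]
 [0.542 0.283 0.118]
 [0.539 0.303 0.119]
 [0.539 0.3   0.121]
 [0.54  0.298 0.116]
 [0.54  0.296 0.114]
 [0.54  0.292 0.115]
 [0.539 0.289 0.118]
 [0.54  0.286 0.117]
 [0.539 0.282 0.122]
 [0.54  0.281 0.116]
 [0.536 0.303 0.117]
 [0.536 0.3   0.118]
 [0.536 0.297 0.121]
 [0.538 0.296 0.108]
 [0.536 0.291 0.12 ]
 [0.537 0.289 0.114]
 [0.537 0.287 0.114]
 [0.536 0.283 0.12 ]
 [0.538 0.281 0.111]
 [0.533 0.303 0.118]
 [0.533 0.3   0.121]
 [0.534 0.297 0.117]
 [0.534 0.295 0.116]
 [0.533 0.291 0.12 ]
 [0.534 0.288 0.119]
 [0.533 0.284 0.124]
 [0.534 0.283 0.119]]
index_tab 50 [0.583 0.306 0.041] [0.603 0.337 0.068]
[[0.5873 0.3221 0.061 ]]
```

```bash
python3 - <<'E'
from h import *
c=calibration("wrist");s=telemetry.read_state()
o=-np.array(c["R"]).T@c["t"];R=s["eef_rot"]
print("cam in tool",np.round(np.array(R).T@(o-s["eef_pos"]),3),np.round(np.array(c["R"])@R,3),c["fovy"])
E
```

```text
cam in tool [ 0.077  0.    -0.143] [[-0.001  1.    -0.   ]
 [-0.953 -0.001 -0.304]
 [-0.304  0.     0.953]] 69.68460297635649
```

Emit:
step_arm(commands="-55 -30 -24 0 0 0 1; -110 -60 -48 0 0 0 1; -164 -90 -70 0 0 0 1; -218 -120 -70 0 0 0 1; -272 -150 -70 0 0 0 1")

```text
t: 1.78
eef_pos: [0.3889, 0.3211, 0.3022]
eef_rot: [[-0.947, 0.322, 0.002], [0.322, 0.947, 0.001], [-0.001, 0.002, -1.0]]
ft_force: [1.1, -0.3, -0.6]
gripper_width: 1.0
finger_force: 0.0
```

Emit:
step_arm(commands="-50 -28 0 0 0 0 1; -90 -55 0 0 0 0 1; -90 -55 0 0 0 0 1; -90 -55 0 0 0 0 1; -90 -55 0 0 0 0 1")

```text
t: 2.4
eef_pos: [0.4542, 0.2423, 0.3012]
eef_rot: [[-0.947, 0.32, -0.0], [0.32, 0.947, 0.0], [0.0, 0.0, -1.0]]
ft_force: [-1.4, 0.9, 0.5]
gripper_width: 1.002
finger_force: 0.0
```

```bash
python3 - <<'E'
from unit import *
n="wrist";c=calibration(n);p,d=grab_frame(n);np.savez("w0.npz",p=p,d=d)
cv2.imwrite("pics/w0.png",p[:,:,::-1])
for t in ["roller_unit","speed_lever","index_tab"]:
    for q in regions_of(n,t)[:2]:
        X,_=cloud(c,d,q["pixels"]);m=q["pixels"]
        print(t,round(q["score"],2),np.round(q["location"]),len(X),np.round(X.min(0),3),np.round(X.max(0),3))
        if t=="roller_unit":
            print(unit(n,p,d,c,m))
            k=X[X[:,2]>.110];print("knob",len(k),cv2.minEnclosingCircle((k[:,:2]*1000).astype(np.float32)),np.median(k,0))
        if t=="index_tab": print(np.round(at_z(c,[q["location"]],.061),4),np.median(X[X[:,2]>.056],0))
E
```

```text
roller_unit 0.66 [310. 209.] 26121 [ 0.404  0.059 -0.001] [0.674 0.345 0.119]
(array([531.69836426, 207.86755371]), 239.32972717285156, 264.861572265625, 4.038074970245361, 19609, np.float64(0.04689311405607261))
knob 341 ((537.1698608398438, 295.6972961425781), 12.922895431518555) [0.53549444 0.29544204 0.11650216]
speed_lever 0.85 [345. 222.] 1339 [0.524 0.192 0.045] [0.557 0.308 0.119]
speed_lever 0.61 [ 46. 303.] 1702 [ 0.486 -0.381 -0.001] [ 0.608 -0.249  0.059]
index_tab 0.72 [394. 233.] 230 [0.549 0.298 0.046] [0.608 0.335 0.117]
[[0.5868 0.3219 0.061 ]] [0.59190479 0.32108839 0.06167525]
```

View pics/w0.png

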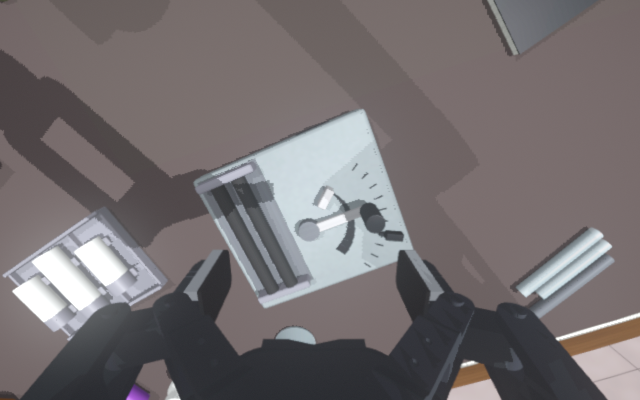

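The wrist view shows the hub at about (307,230), the knob at (374,217), the tab nose at (394,236), the stop at (325,197), and the tray at lower left. The knob–pivot distance disagrees with the housing centre, so I will fit the origin from the hub, rollers and cheeks.

```bash
python3 - <<'E'
from unit import *
n="wrist";z=np.load("w0.npz");p,d=z["p"],z["d"];c=calibration(n)
yaw=np.radians(4.1);U=np.array([[np.cos(yaw),-np.sin(yaw)],[np.sin(yaw),np.cos(yaw)]])
uv=np.zeros((400,640),bool);uv[90:310,190:415]=1
X,px=cloud(c,d,uv)
rel=(X[:,:2]-[.5317,.2079])@U*1000
h=X[:,2]*1000
def show(l,m):
    q=rel[m];print(l,len(q),np.round(np.percentile(q,[1,50,99],axis=0),1).tolist(),np.round(np.median(h[m]),1))
rol=(h>55)&(rel[:,1]<-30)
show("rollers/cheeks",rol)
H,e=np.histogram(rel[rol&(h>66)][:,0],bins=np.arange(-120,121,6));print("x>66",list(zip(e[:-1].astype(int),H)))
m=rol&(h>62)&(abs(rel[:,0])<80)
for a in range(-110,-40,4):
    k=m&(rel[:,1]>=a)&(rel[:,1]<a+4)
    if k.any(): print(a,k.sum(),np.round(np.percentile(h[k],90),1))
# hub
hu=(h>52)&(rel[:,1]>-25)&(rel[:,1]<22)&(abs(rel[:,0])<45)
for a in range(50,84,3):
    k=hu&(h>=a)&(h<a+3)
    if k.sum()>5: print("hub",a,k.sum(),np.round(np.percentile(rel[k],[2,50,98],axis=0),1).tolist())
kn=(h>112);print("knob",cv2.minEnclosingCircle(rel[kn].astype(np.float32)),kn.sum())
cols=np.array(p,int)[px[:,1],px[:,0]]
tab=(h>56)&(rel[:,1]>95)&(rel[:,0]>35);show("tab",tab);
stop=(h>50)&(rel[:,1]>15)&(rel[:,1]<60)&(rel[:,0]<0);show("stop",stop);print(h[stop].max())
cv2.imwrite("pics/wc.png",cv2.resize(p[150:290,270:430,::-1],None,fx=4,fy=4,interpolation=cv2.INTER_CUBIC))
E
```

```text
rollers/cheeks 4490 [[-112.1, -116.7], [-21.8, -75.1], [91.3, -36.1]] 70.7
x>66 [(np.int64(-120), np.int64(0)), (np.int64(-114), np.int64(213)), (np.int64(-108), np.int64(275)), (np.int64(-102), np.int64(161)), (np.int64(-96), np.int64(118)), (np.int64(-90), np.int64(108)), (np.int64(-84), np.int64(115)), (np.int64(-78), np.int64(110)), (np.int64(-72), np.int64(110)), (np.int64(-66), np.int64(114)), (np.int64(-60), np.int64(109)), (np.int64(-54), np.int64(104)), (np.int64(-48), np.int64(105)), (np.int64(-42), np.int64(104)), (np.int64(-36), np.int64(105)), (np.int64(-30), np.int64(103)), (np.int64(-24), np.int64(105)), (np.int64(-18), np.int64(96)), (np.int64(-12), np.int64(100)), (np.int64(-6), np.int64(102)), (np.int64(0), np.int64(97)), (np.int64(6), np.int64(95)), (np.int64(12), np.int64(96)), (np.int64(18), np.int64(92)), (np.int64(24), np.int64(90)), (np.int64(30), np.int64(92)), (np.int64(36), np.int64(84)), (np.int64(42), np.int64(92)), (np.int64(48), np.int64(87)), (np.int64(54), np.int64(89)), (np.int64(60), np.int64(87)), (np.int64(66), np.int64(84)), (np.int64(72), np.int64(80)), (np.int64(78), np.int64(160)), (np.int64(84), np.int64(191)), (np.int64(90), np.int64(73)), (np.int64(96), np.int64(0)), (np.int64(102), np.int64(0)), (np.int64(108), np.int64(0)), (np.int64(114), np.int64(0))]
-106 38 69.2
-102 183 72.3
-98 254 73.6
-94 308 73.4
-90 366 71.9
-86 275 68.4
-74 41 69.2
-70 203 72.1
-66 265 73.6
-62 310 73.4
-58 360 72.1
-54 257 68.5
hub 53 14 [[-4.6, -13.5], [-2.8, 1.1], [3.4, 11.1]]
hub 56 14 [[-4.5, -15.8], [-2.3, 3.2], [4.3, 15.8]]
hub 59 23 [[-4.9, -10.6], [-1.4, 5.9], [4.8, 20.6]]
hub 62 291 [[-3.7, -16.5], [10.5, 1.0], [25.2, 21.2]]
hub 65 114 [[-3.6, -15.8], [9.6, -3.1], [22.2, 11.4]]
knob ((-40.35826110839844, 43.032127380371094), 81.32367706298828) 3381
tab 156 [[59.6, 96.7], [68.7, 108.5], [78.7, 121.5]] 61.8
stop 223 [[-39.0, 25.1], [-27.9, 38.6], [-14.3, 51.6]] 66.4
68.80146339377313
```

View pics/wc.png

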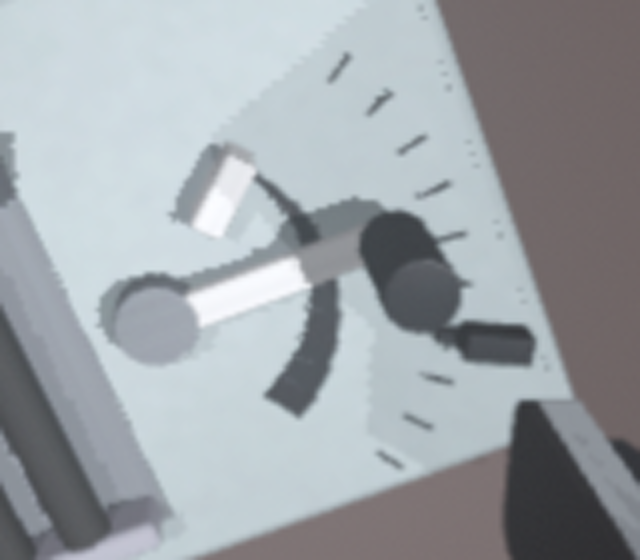

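```bash
python3 - <<'E'
from unit import *
c=calibration("wrist");z=np.load("w0.npz");p,d=z["p"],z["d"]
yaw=np.radians(4.1);U=np.array([[np.cos(yaw),-np.sin(yaw)],[np.sin(yaw),np.cos(yaw)]])
f=lambda u,v:(270+(u+.5)/4-.5,150+(v+.5)/4-.5)
pts=dict(hub=(156,320,.066),hubL=(112,318,.066),hubR=(200,320,.066),knob=(422,295,.116),nose=(447,331,.061),tabend=(535,345,.061),tabmid=(503,342,.061))
W={k:at_z(c,[f(u,v)],zz)[0] for k,(u,v,zz) in pts.items()}
for k,w in W.items(): print(k,np.round(w,4),np.round((w[:2]-[.5317,.2079])@U*1000,1))
print("origin est",np.array([.5317,.2079])+U@[-.010,-.015])
o=np.array([.5317,.2079])+U@[-.010,-.015]
for pv in (o+U@[.02,.01],W["hub"][:2]):
    for k in ["knob","nose","tabend","tabmid"]:
        v=W[k][:2]-pv; print(np.round(pv,4),k,np.hypot(*v)*1000,"val",np.radians(122)+yaw-np.arctan2(v[1],v[0]))
m=np.zeros((400,640),bool);m[90:310,190:415]=1
X,px=cloud(c,d,m);rel=(X[:,:2]-[.5317,.2079])@U*1000;h=X[:,2]*1000
# tops of cheeks: strip between rollers (y -84..-76)
k=(abs(rel[:,1]+80)<4)&(h>66);print(np.sort(np.round(rel[k][:,0],0))[::6])
k=(h>112)&(rel[:,1]>60);k&=rel[:,0]>-30
kk=k&(rel[:,0]<30);print("knob",np.round(np.percentile(rel[kk],[1,50,99],axis=0),1).tolist(),cv2.minEnclosingCircle(rel[kk].astype(np.float32)))
E
```

```text
hub [0.5393 0.2067 0.066 ] [ 7.5 -1.8]
hubL [0.5335 0.192  0.066 ] [  0.6 -16. ]
hubR [0.5444 0.2216 0.066 ] [13.6 12.8]
knob [0.5369 0.2953 0.116 ] [11.5 86.8]
nose [0.5797 0.305  0.061 ] [54.8 93.5]
tabend [0.5957 0.3344 0.061 ] [ 72.9 121.6]
tabmid [0.5907 0.3235 0.061 ] [ 67.1 111. ]
origin est [0.52279805 0.19222341]
[0.542  0.2036] knob 91.80714734707027 val 0.5743050001592451
[0.542  0.2036] nose 108.19563765473015 val 0.98589201710924
[0.542  0.2036] tabend 141.3178305334703 val 1.0194784170523785
[0.542  0.2036] tabmid 129.3301836589866 val 1.0156575094025282
[0.5393 0.2067] knob 88.66851167526232 val 0.6033390216650725
[0.5393 0.2067] nose 106.37659412035566 val 1.02001970523446
[0.5393 0.2067] tabend 139.60858544141993 val 1.045918261188532
[0.5393 0.2067] tabmid 127.61124355076147 val 1.0445308812251208
[-112. -111. -110. -108. -107. -106. -104. -103. -101.   82.   83.   84.
   86.   88.   90.]
knob [[-0.3, 75.0], [10.9, 86.9], [24.3, 98.6]] ((12.023967742919922, 87.02483367919922), 12.922966003417969)
```

Emit:
step_arm(commands="-15 18 20 0 0 0.18 0.7; -30 36 40 0 0 0.36 0.7; -45 54 60 0 0 0.54 0.7; -61 77 80 0 0 0.72 0.7; -61 77 100 0 0 0.9 0.7")

```text
t: 3.22
eef_pos: [0.5392, 0.2964, 0.2003]
eef_rot: [[-0.332, 0.943, 0.001], [0.943, 0.332, 0.001], [0.0, 0.002, -1.0]]
ft_force: [-0.2, 0.5, 0.8]
gripper_width: 0.698
finger_force: 0.0
```

```bash
cat > go.py <<'E'
from h import *
def go(x,y,z,ang):  # tool shift mm and rz to reach TCP x,y,z with tool x axis at world angle ang(deg)
    s=telemetry.read_state();R=np.array(s["eef_rot"]);dl=R.T@(np.array([x,y,z])-s["eef_pos"])*1000
    a=np.degrees(np.arctan2(R[1,0],R[0,0]));return np.round(dl,1),round(-np.radians((ang-a+180)%360-180),3),round(a,1),np.round(s["joints"],2).tolist(),np.round(s["eef_pos"],4)
E
python3 -c "
from go import *
print(go(.537,.2955,.080,92.8))"
```

```text
(array([ -0.2,  -2.6, 120.3]), np.float64(0.289), np.float64(109.4), [0.43, 0.39, 1.46, 0.0, 1.29, 0.1], array([0.5392, 0.2964, 0.2003]))
```

Emit:
step_arm(commands="0 -2.5 30 0 0 0.145 0.7; 0 -2.5 70 0 0 0.29 0.7; 0 -2.5 100 0 0 0.29 0.7; 0 -2.5 120 0 0 0.29 0.7; 0 -2.5 120 0 0 0.29 0.7")

```text
t: 3.85
eef_pos: [0.5335, 0.2936, 0.0794]
eef_rot: [[-0.054, 0.999, -0.004], [0.999, 0.054, -0.002], [-0.002, -0.004, -1.0]]
ft_force: [0.7, 0.5, 0.6]
gripper_width: 0.701
finger_force: 0.0
```

Emit:
step_arm(commands="0 0 0 0 0 0 0; 0 0 0 0 0 0 0; 0 0 0 0 0 0 0; 0 0 0 0 0 0 0; 0 0 0 0 0 0 0", grip_force=25)

```text
t: 4.47
eef_pos: [0.5363, 0.2944, 0.0826]
eef_rot: [[-0.053, 0.999, 0.003], [0.999, 0.053, 0.002], [0.001, 0.003, -1.0]]
ft_force: [-0.5, 0.9, 6.4]
gripper_width: 0.295
finger_force: 25.0
```

```bash
python3 - <<'E'
from go import *
pv=np.array([.5414,.2056]);s=telemetry.read_state()
v=np.array(s["eef_pos"])[:2]-pv;print(np.hypot(*v),np.degrees(np.arctan2(v[1],v[0])),s["ft_force"])
for a in (116,126.1): print(go(*(pv+.09*np.array([np.cos(np.radians(a)),np.sin(np.radians(a))])),.080,a))
E
```

```text
0.08895270836576824 93.31718757197353 [-0.47262545  0.86158377  6.35538209]
(array([ -6.1, -34.7,   2.5]), np.float64(-0.401), np.float64(93.0), [0.43, 0.5, 1.61, 0.0, 1.03, 0.38], array([0.5363, 0.2944, 0.0826]))
(array([-13.5, -48.7,   2.5]), np.float64(-0.577), np.float64(93.0), [0.43, 0.5, 1.61, 0.0, 1.03, 0.38], array([0.5363, 0.2944, 0.0826]))
```

Emit:
step_arm(commands="-1 -13 -1 0 0 -0.145 0; -3.5 -25.5 -1 0 0 -0.29 0; -8 -37.5 -1 0 0 -0.435 0; -13.5 -48.5 -1 0 0 -0.577 0; -14.5 -50.5 -1 0 0 -0.593 0")

```text
t: 5.1
eef_pos: [0.4894, 0.2772, 0.0829]
eef_rot: [[-0.602, 0.798, 0.008], [0.798, 0.602, 0.002], [-0.003, 0.008, -1.0]]
ft_force: [10.8, 3.1, -7.4]
gripper_width: 0.297
finger_force: 26.7
```

```bash
python3 - <<'E'
from go import *
pv=np.array([.5414,.2056]);s=telemetry.read_state()
v=np.array(s["eef_pos"])[:2]-pv;print(np.hypot(*v),np.degrees(np.arctan2(v[1],v[0])),np.round(s["ft_force"],1),np.round(s["wrist_torque"],2))
p,d=grab_frame("wrist");cv2.imwrite("pics/w1.png",p[:,:,::-1])
s=telemetry.read_state();v=np.array(s["eef_pos"])[:2]-pv;print(np.hypot(*v),np.degrees(np.arctan2(v[1],v[0])),np.round(s["ft_force"],1))
E
```

```text
0.08852987762832389 125.9697869142766 [10.8  3.1 -7.4] [ 0.22 -1.27 -0.44]
0.08854545354744672 125.9583154566701 [ 8.1  1.3 -4.5]
```

View pics/w1.png

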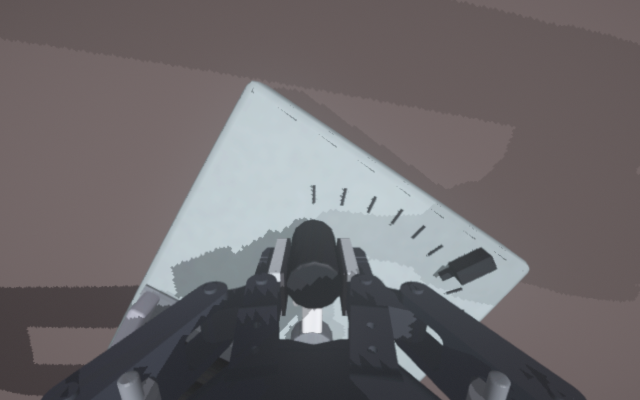

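The view shows the knob held at (313,285), the lever lined up with the first dial tick at (313,193), and the tab at (470,265). The side force is about 9 N, which means the lever is against the stop, at 126.0° against the expected 126.1°. I will release it and rise.

Emit:
step_arm(commands="0 0 0 0 0 0 0.8; 0 0 0 0 0 0 0.8; 0 0 0 0 0 0 0.8; 0 0 -40 0 0 0 0.8; 0 0 -100 0 0 0 0.8")

```text
t: 5.78
eef_pos: [0.4836, 0.2757, 0.1811]
eef_rot: [[-0.602, 0.798, -0.006], [0.798, 0.602, -0.003], [0.001, -0.006, -1.0]]
ft_force: [0.3, 0.6, -0.8]
gripper_width: 0.801
finger_force: 0.0
```

Emit:
step_arm(commands="20 0 -40 0 0 0 1; 20 0 -80 0 0 0 1; 20 0 -100 0 0 0 1; 20 0 -100 0 0 0 1; 20 0 -100 0 0 0 1")

```text
t: 6.4
eef_pos: [0.4727, 0.2921, 0.281]
eef_rot: [[-0.602, 0.798, -0.002], [0.798, 0.602, -0.001], [0.0, -0.002, -1.0]]
ft_force: [-0.7, -0.1, -0.1]
gripper_width: 0.999
finger_force: 0.0
```

```bash
python3 - <<'E'
from go import *
s=telemetry.read_state();print(s["t"],s["eef_pos"])
n="wrist";c=calibration(n);p,d=grab_frame(n);np.savez("w2.npz",p=p,d=d,R=c["R"],t=c["t"])
cv2.imwrite("pics/w2.png",p[:,:,::-1])
m=np.ones((400,640),bool);m[300:]=0
X,px=cloud(c,d,m)
k=(X[:,2]>.11)&(X[:,2]<.122)&(np.hypot(X[:,0]-.489,X[:,1]-.278)<.03);print(k.sum(),cv2.minEnclosingCircle((X[k][:,:2]*1000).astype(np.float32)))
tb=(X[:,2]>.056)&(X[:,2]<.067)&(np.hypot(X[:,0]-.59,X[:,1]-.32)<.03);
print(tb.sum(),np.median(X[tb],0),cv2.minAreaRect((X[tb][:,:2]*1000).astype(np.float32)))
x0,y0=px[tb].min(0)-40;x1,y1=px[tb].max(0)+40;print(x0,y0,x1,y1)
k=px[k];print(k.min(0),k.max(0))
E
```

```text
6.4 [0.47268729 0.29211224 0.28100454]
402 ((489.35546875, 278.4358215332031), 12.796558380126953)
187 [0.59163846 0.32219971 0.06152173] ((593.0626220703125, 321.7106018066406), (25.196577072143555, 12.66006088256836), 69.37335205078125)
348 157 448 252
[307 186] [329 208]
```

View pics/w2.png

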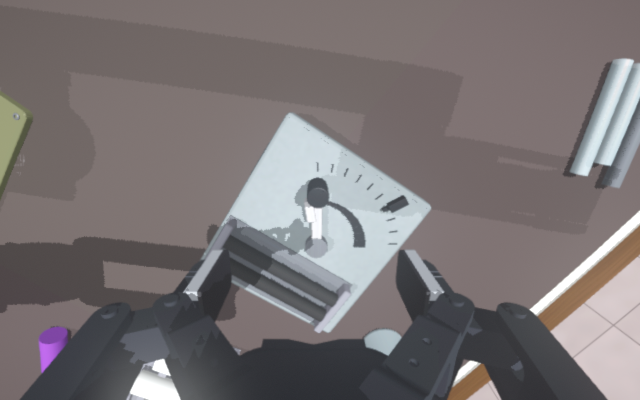

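Lever is against the stop block. Fitted values:
- Pivot (0.5424, 0.2057), consistent with both knob positions.
- Tab at about 67° in the world frame.

Next is the tray.

Emit:
step_arm(commands="-45 -22 0 0 0 0.18 1; -90 -44 0 0 0 0.36 1; -135 -66 0 0 0 0.54 1; -180 -88 0 0 0 0.72 1; -225 -109 0 0 0 0.9 1")

```text
t: 7.08
eef_pos: [0.5212, 0.0456, 0.2806]
eef_rot: [[0.257, 0.966, -0.003], [0.966, -0.257, 0.0], [-0.001, -0.003, -1.0]]
ft_force: [0.4, -0.0, 0.3]
gripper_width: 1.001
finger_force: 0.0
```

```bash
python3 -c "
from go import *
print(go(.57,-.20,.29,12.9))"
```

```text
(array([-224.8,  110.3,   -9.6]), np.float64(1.086), np.float64(75.1), [0.01, 0.2, 1.53, 0.0, 1.41, 0.27], array([0.5212, 0.0456, 0.2806]))
```

Emit:
step_arm(commands="-45 22 -5 0 0 0.18 0.7; -90 44 -9 0 0 0.36 0.7; -135 66 -9 0 0 0.54 0.7; -180 88 -9 0 0 0.72 0.7; -225 110 -9 0 0 0.9 0.7")

```text
t: 7.7
eef_pos: [0.5713, -0.1996, 0.2893]
eef_rot: [[0.917, 0.399, -0.003], [0.399, -0.917, 0.001], [-0.002, -0.003, -1.0]]
ft_force: [0.6, 0.4, -1.1]
gripper_width: 0.697
finger_force: 0.0
```

Emit:
step_arm(commands="0 0 0 0 0 0.18 0.7; 0 0 0 0 0 0.18 0.7; 0 0 0 0 0 0.18 0.7; 0 0 0 0 0 0.18 0.7; 0 0 0 0 0 0.18 0.7")

```text
t: 8.32
eef_pos: [0.5719, -0.1975, 0.2914]
eef_rot: [[0.972, 0.236, 0.0], [0.236, -0.972, -0.0], [0.0, 0.0, -1.0]]
ft_force: [-0.7, -0.5, -0.4]
gripper_width: 0.701
finger_force: 0.0
```

```bash
cat > tube.py <<'E'
from go import *
n="wrist";s=telemetry.read_state();c=calibration(n);p,d=grab_frame(n)
import sys
cv2.imwrite(sys.argv[1],p[:,:,::-1])
for q in regions_of(n,"long_tube")+regions_of(n,"short_tube_a"):
    X,px=cloud(c,d,q["pixels"])
    hi=X[(X[:,2]>float(sys.argv[2]))]
    if len(hi)<30: continue
    (a,b),wh,an=cv2.minAreaRect((hi[:,:2]*1000).astype(np.float32))
    # axis line from ridge points
    top=hi[hi[:,2]>np.percentile(hi[:,2],97)-.004];mu=top.mean(0);dr=np.linalg.svd(top[:,:2]-mu[:2])[2][0] if len(top)<4000 else 0
    t=(hi[:,:2]-mu[:2])@dr
    mid=mu[:2]+dr*(np.percentile(t,.5)+np.percentile(t,99.5))/2
    print(round(q["score"],2),np.round(q["location"]),len(hi),"rect",round(a,1),round(b,1),np.round(wh,1),round(an,1),"ridge mid",np.round(mid,4),"len",np.ptp(t).round(3),"ang",np.degrees(np.arctan2(dr[1],dr[0])).round(1),"ztop",np.percentile(hi[:,2],95).round(4), "rgb",np.median(p[px[:,1],px[:,0]],0))
E
python3 tube.py pics/w3.png 0.03
```

```text
0.96 [416.  42.] 2464 rect 752.5 -289.8 [108.2  37.3] 22.7 ridge mid [ 0.7517 -0.2902] len 0.108 ang -156.2 ztop 0.0413 rgb [147.  76. 190.]
0.79 [315. 199.] 2469 rect 517.7 -209.7 [131.5  39.2] 12.8 ridge mid [ 0.5182 -0.209 ] len 0.131 ang -167.6 ztop 0.0573 rgb [230. 233. 233.]
0.65 [335. 320.] 1235 rect 309.4 -302.9 [ 33.4 128.8] 21.7 ridge mid [ 0.3091 -0.303 ] len 0.129 ang -68.2 ztop 0.0408 rgb [105.  56. 140.]
0.82 [261. 200.] 1905 rect 507.3 -134.6 [96.  40.2] 11.9 ridge mid [ 0.5076 -0.1348] len 0.096 ang -167.9 ztop 0.0572 rgb [212. 214. 215.]
0.74 [364. 201.] 1876 rect 537.1 -281.3 [95.8 40.2] 12.1 ridge mid [ 0.5372 -0.281 ] len 0.096 ang -167.9 ztop 0.0572 rgb [188. 190. 192.]
```

View pics/w3.png

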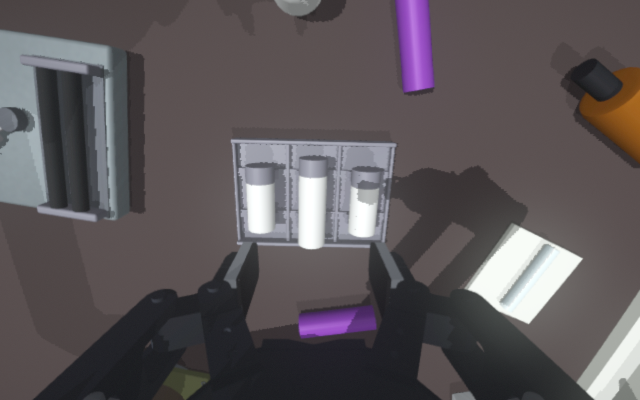

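The close view shows the long white tube in the middle pocket at (312,200) between two short ones, with the purple decoys outside the tray. The centre is (0.518, −0.209) at 12.4°. Its top is at 57 mm and it measures 131 x 40 mm, so it matches the description.

```bash
python3 -c "
from go import *
print(go(.518,-.2093,.023,12.4))"
```

```text
(array([-55.2,  -1.6, 268.4]), np.float64(0.021), np.float64(13.6), [-0.4, 0.31, 1.35, -0.0, 1.48, 0.93], array([ 0.5719, -0.1978,  0.2914]))
```

Emit:
step_arm(commands="-30 -1 45 0 0 0.02 0.58; -55 -1.5 95 0 0 0.02 0.58; -55 -1.5 145 0 0 0.02 0.58; -55 -1.5 180 0 0 0.02 0.58; -55 -1.5 200 0 0 0.02 0.58")

```text
t: 9.1
eef_pos: [0.517, -0.2091, 0.0893]
eef_rot: [[0.977, 0.215, -0.002], [0.215, -0.977, 0.001], [-0.002, -0.002, -1.0]]
ft_force: [-0.5, 0.2, 0.2]
gripper_width: 0.579
finger_force: 0.0
```

```bash
python3 -c "
from go import *
print(go(.518,-.2093,.023,12.4))"
```

```text
(array([ 1.1,  0.5, 66.3]), np.float64(0.001), np.float64(12.4), [-0.46, 0.43, 1.72, -0.0, 0.99, 0.89], array([ 0.517 , -0.2091,  0.0893]))
```

Emit:
step_arm(commands="1 0.5 25 0 0 0 0.58; 1 0.5 50 0 0 0 0.58; 1 0.5 66 0 0 0 0.58; 1 0.5 66 0 0 0 0.58; 1 0.5 66 0 0 0 0.58")

```text
t: 9.72
eef_pos: [0.5198, -0.2102, 0.0259]
eef_rot: [[0.977, 0.215, 0.001], [0.215, -0.977, -0.001], [0.001, 0.001, -1.0]]
ft_force: [-0.1, -0.2, 0.2]
gripper_width: 0.584
finger_force: 0.0
```

Emit:
step_arm(commands="0 0 0 0 0 0 0.2; 0 0 0 0 0 0 0.2; 0 0 0 0 0 0 0.2; 0 0 0 0 0 0 0.2; 0 0 0 0 0 0 0.2", grip_force=30)

```text
t: 10.35
eef_pos: [0.5194, -0.2084, 0.0265]
eef_rot: [[0.977, 0.214, 0.001], [0.214, -0.977, 0.002], [0.001, -0.002, -1.0]]
ft_force: [0.4, 5.1, 3.5]
gripper_width: 0.454
finger_force: 29.9
```

Emit:
step_arm(commands="0 0 -10 0 0 0 0.2; 0 0 -40 0 0 0 0.2; 0 0 -80 0 0 0 0.2; 0 0 -120 0 0 0 0.2; 0 0 -150 0 0 0 0.2")

```text
t: 10.98
eef_pos: [0.5198, -0.2106, 0.1784]
eef_rot: [[0.977, 0.215, 0.003], [0.215, -0.977, -0.002], [0.003, 0.003, -1.0]]
ft_force: [0.3, -0.7, -1.5]
gripper_width: 0.458
finger_force: 30.5
```

```bash
python3 -c "
from go import *
print(go(.5276,.1294,.18,4.1))"
```

```text
(array([  80.7, -330.4,   -2.3]), np.float64(0.145), np.float64(12.4), [-0.46, 0.33, 1.61, -0.0, 1.19, 0.89], array([ 0.5198, -0.2106,  0.1784]))
```

Emit:
step_arm(commands="7 -28 -5 0 0 0.02 0.2; 18 -72 -10 0 0 0.05 0.2; 29 -118 -10 0 0 0.08 0.2; 40 -165 -10 0 0 0.11 0.2; 50 -205 -10 0 0 0.145 0.2")

```text
t: 11.6
eef_pos: [0.5239, 0.0024, 0.1865]
eef_rot: [[0.997, 0.071, 0.002], [0.071, -0.997, -0.0], [0.002, 0.001, -1.0]]
ft_force: [0.2, 0.1, -1.7]
gripper_width: 0.453
finger_force: 30.6
```

```bash
python3 -c "
from go import *
print(go(.5276,.1294,.18,4.1))"
```

```text
(array([  12.7, -126.4,    6.4]), np.float64(-0.001), np.float64(4.1), [-0.08, 0.28, 1.68, -0.0, 1.19, 1.42], array([0.5239, 0.0024, 0.1865]))
```

Emit:
step_arm(commands="4 -42 2 0 0 0 0.2; 8 -84 4 0 0 0 0.2; 11 -112 5 0 0 0 0.2; 12.5 -126 6 0 0 0 0.2; 12.5 -126 6 0 0 0 0.2")

```text
t: 12.22
eef_pos: [0.5274, 0.1279, 0.1797]
eef_rot: [[0.997, 0.073, 0.001], [0.073, -0.997, -0.0], [0.001, 0.001, -1.0]]
ft_force: [0.7, -1.3, -1.1]
gripper_width: 0.451
finger_force: 30.6
```

```bash
python3 tube.py pics/w4.png 0.13; python3 - <<'E'
from go import *
print(go(.5276,.1294,.0785,4.1),telemetry.read_state()["t"])
n="wrist";c=calibration(n);p,d=grab_frame(n)
yaw=np.radians(4.1);U=np.array([[np.cos(yaw),-np.sin(yaw)],[np.sin(yaw),np.cos(yaw)]])
X,px=cloud(c,d,np.ones((400,640),bool));rel=(X[:,:2]-[.523,.1942])@U*1000;h=X[:,2]*1000
k=(h>66)&(h<78)&(abs(rel[:,1]+65)<40)&(abs(rel[:,0])<115);print(k.sum(),np.percentile(rel[k],[1,99],axis=0).round(1).tolist())
for a in range(-100,-30,4):
    m=k&(rel[:,1]>=a)&(rel[:,1]<a+4)&(rel[:,0]<85)
    if m.sum()>5: print(a,m.sum(),np.percentile(h[m],90).round(1))
k2=k&(abs(rel[:,1]+65)<4);print(np.sort(rel[k2][:,0].round())[::5])
kn=(h>110)&(h<122)&(np.hypot(X[:,0]-.489,X[:,1]-.278)<.03);print(kn.sum(),kn.sum()>5 and cv2.minEnclosingCircle((X[kn][:,:2]*1000).astype(np.float32)))
E
```

```text
(array([  0.5,  -2.9, 100.9]), np.float64(-0.001), np.float64(4.1), [0.16, 0.31, 1.65, -0.0, 1.19, 1.66], array([0.5273, 0.1265, 0.1794])) 12.375
3453 [[53.9, -103.0], [102.2, -26.8]]
-92 109 69.9
-88 170 72.5
-84 193 73.3
-80 192 72.7
-76 165 70.6
-72 13 67.8
-60 115 70.0
-56 191 72.3
-52 190 73.2
-48 185 72.9
-44 160 71.1
-40 6 66.6
[ 91.  91.  92.  92.  93.  93.  94.  94.  94.  94.  95.  95.  96.  96.
  97.  97.  97.  97.  98.  98.  99.  99. 100. 100. 100. 101. 101. 101.
 102. 102.]
832 ((489.97747802734375, 277.7496643066406), 13.262818336486816)Traceback (most recent call last):
  File "tube.py", line 12, in <module>
    t=(hi[:,:2]-mu[:2])@dr
      ~~~~~~~~~~~~~~~~~^~~
ValueError: matmul: Input operand 1 does not have enough dimensions (has 0, gufunc core with signature (n?,k),(k,m?)->(n?,m?) requires 1)
```

View pics/w4.png

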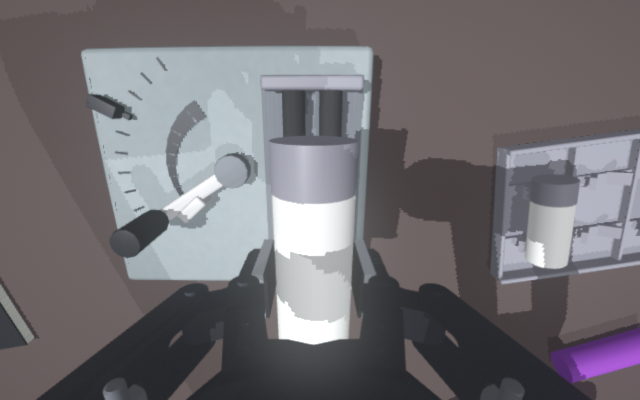

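The tube is held level, cap forward at (313,150), above the rollers, which show at (293,110) and (330,110). The lever is still at the stop. The roller fit agrees within 1 mm, so I will descend.

Emit:
step_arm(commands="0.5 -2 25 0 0 0 0.2; 0.5 -2 50 0 0 0 0.2; 0.5 -2 75 0 0 0 0.2; 0.5 -2 90 0 0 0 0.2; 0.5 -2 95 0 0 0 0.2")

```text
t: 13.05
eef_pos: [0.5273, 0.129, 0.0834]
eef_rot: [[0.997, 0.071, -0.001], [0.071, -0.997, -0.0], [-0.001, 0.0, -1.0]]
ft_force: [-0.2, 0.0, -1.1]
gripper_width: 0.454
finger_force: 30.6
```

```bash
python3 -c "
from go import *
print(go(.5276,.1292,.0785,4.1),np.round(telemetry.read_state()['ft_force'],1))"
```

```text
(array([ 0.3, -0.2,  4.9]), np.float64(-0.001), np.float64(4.1), [0.16, 0.42, 1.76, -0.0, 0.96, 1.66], array([0.5273, 0.129 , 0.0834])) [-0.2  0.  -1.1]
```

Emit:
step_arm(commands="0 0 1 0 0 0 0.2; 0 0 2 0 0 0 0.2; 0 0 3 0 0 0 0.2; 0 0 4 0 0 0 0.2; 0 0 4 0 0 0 0.2")

```text
t: 13.68
eef_pos: [0.5276, 0.1298, 0.0803]
eef_rot: [[0.997, 0.072, 0.0], [0.072, -0.997, 0.0], [0.0, -0.0, -1.0]]
ft_force: [-0.4, 0.5, -0.8]
gripper_width: 0.456
finger_force: 30.6
```

Emit:
step_arm(commands="0 0 1 0 0 0 0.2; 0 0 1.5 0 0 0 0.2; 0 0 2 0 0 0 0.2; 0 0 2.5 0 0 0 0.2; 0 0 2.5 0 0 0 0.2")

```text
t: 14.3
eef_pos: [0.5277, 0.1297, 0.0779]
eef_rot: [[0.997, 0.072, 0.0], [0.072, -0.997, 0.0], [0.0, -0.0, -1.0]]
ft_force: [-1.0, -0.1, 0.9]
gripper_width: 0.453
finger_force: 30.9
```

Emit:
step_arm(commands="0 0 0.5 0 0 0 0.2; 0 0 1 0 0 0 0.2; 0 0 1 0 0 0 0.2; 0 0 1 0 0 0 0.2; 0 0 1 0 0 0 0.2")

```text
t: 14.92
eef_pos: [0.5277, 0.1296, 0.0778]
eef_rot: [[0.997, 0.072, 0.001], [0.072, -0.997, 0.0], [0.001, -0.0, -1.0]]
ft_force: [-2.6, -1.4, 8.5]
gripper_width: 0.456
finger_force: 31.7
```

Contact with the rollers at the expected height. I will release slowly and rise.

Emit:
step_arm(commands="0 0 0 0 0 0 0.5; 0 0 0 0 0 0 0.55; 0 0 0 0 0 0 0.62; 0 0 0 0 0 0 0.62; 0 0 0 0 0 0 0.62")

```text
t: 15.55
eef_pos: [0.5276, 0.1297, 0.0766]
eef_rot: [[0.997, 0.072, -0.0], [0.072, -0.997, -0.0], [-0.0, 0.0, -1.0]]
ft_force: [0.3, 0.2, -0.2]
gripper_width: 0.617
finger_force: 0.0
```

Emit:
step_arm(commands="0 0 -15 0 0 0 0.62; 0 0 -45 0 0 0 0.62; 0 0 -85 0 0 0 0.62; 0 0 -130 0 0 0 0.62; 0 0 -160 0 0 0 0.62")

```text
t: 16.18
eef_pos: [0.5285, 0.1298, 0.2403]
eef_rot: [[0.997, 0.072, 0.004], [0.072, -0.997, 0.001], [0.004, -0.0, -1.0]]
ft_force: [0.7, -0.3, -0.3]
gripper_width: 0.618
finger_force: 0.0
```

```bash
python3 - <<'E'
from go import *
n="wrist";s=telemetry.read_state();print(s["t"],s["eef_pos"]);c=calibration(n);p,d=grab_frame(n);cv2.imwrite("pics/w5.png",p[:,:,::-1])
yaw=np.radians(4.1);U=np.array([[np.cos(yaw),-np.sin(yaw)],[np.sin(yaw),np.cos(yaw)]])
X,px=cloud(c,d,np.ones((400,640),bool));rel=(X[:,:2]-[.523,.1942])@U*1000;h=X[:,2]*1000
k=(h>78)&(h<115)&(abs(rel[:,1]+65)<30)&(abs(rel[:,0])<100)&(px[:,1]<330)
print(k.sum(),np.percentile(rel[k],[1,99],axis=0).round(1).tolist(),np.percentile(h[k],98),)
for a in (-50,-25,0,25,50):
    m=k&(abs(rel[:,0]-a)<8);
    if m.sum()>20: q=m&(h>h[m].max()-6);print(a,m.sum(),rel[q][:,1].mean().round(1),np.percentile(h[m],95).round(1))
kn=(h>110)&(h<122)&(np.hypot(X[:,0]-.489,X[:,1]-.278)<.03);print(kn.sum(),kn.sum()>5 and cv2.minEnclosingCircle((X[kn][:,:2]*1000).astype(np.float32)))
tb=(h>56)&(h<67)&(np.hypot(X[:,0]-.59,X[:,1]-.32)<.03);print(tb.sum(),np.median(X[tb],0),cv2.minAreaRect((X[tb][:,:2]*1000).astype(np.float32)))
a=67;print(go(.489,.2784,.2,126))
E
```

```text
16.175 [0.5284622  0.12980881 0.24031599]
4736 [[-65.3, -84.7], [63.6, -45.8]] 108.70885415412339
-50 491 -65.1 108.2
-25 530 -65.5 108.1
0 561 -65.5 108.3
25 619 -65.3 108.3
50 690 -65.4 108.7
543 ((489.4502868652344, 278.2494812011719), 13.576269149780273)
305 [0.59370647 0.32009064 0.06126401] ((593.6204223632812, 321.1086120605469), (26.442434310913086, 12.106640815734863), 65.24612426757812)
(array([ -31.2, -150.8,   43.8]), np.float64(-2.127), np.float64(4.1), [0.16, 0.25, 1.55, 0.0, 1.33, 1.66], array([0.5305, 0.1302, 0.244 ]))
```

View pics/w5.png

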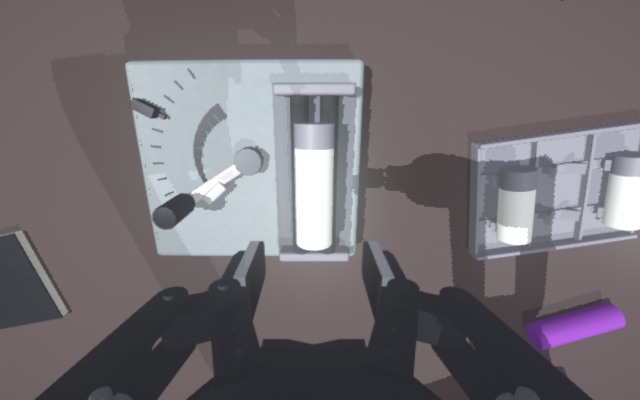

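The tube rests in the groove: ridge at y = −65.4 mm along its whole length, top at 108 mm, and clear of both cheeks. The knob at (175,208) is still at idle. Now back to the knob.

Emit:
step_arm(commands="-6 -30 0 0 0 -0.18 0.8; -12 -60 0 0 0 -0.36 0.8; -18 -90 0 0 0 -0.54 0.8; -24 -120 0 0 0 -0.72 0.8; -30 -150 20 0 0 -0.9 0.8")

```text
t: 16.85
eef_pos: [0.488, 0.2787, 0.2188]
eef_rot: [[0.559, 0.829, 0.005], [0.829, -0.559, 0.002], [0.004, 0.003, -1.0]]
ft_force: [0.3, 0.7, 0.2]
gripper_width: 0.803
finger_force: 0.0
```

Emit:
step_arm(commands="0 0 0 0 0 -0.18 0.8; 0 0 0 0 0 -0.36 0.8; 0 0 0 0 0 -0.54 0.8; 0 0 0 0 0 -0.72 0.8; 0 0 0 0 0 -0.9 0.8")

```text
t: 17.48
eef_pos: [0.4869, 0.2771, 0.2174]
eef_rot: [[-0.302, 0.953, 0.001], [0.953, 0.302, 0.0], [0.0, 0.001, -1.0]]
ft_force: [-0.5, 0.8, -0.2]
gripper_width: 0.799
finger_force: 0.0
```

```bash
python3 -c "
from go import *
print(go(.4894,.2782,.082,126),telemetry.read_state()['t'])"
```

```text
(array([  0.3,   2.6, 135.4]), np.float64(-0.321), np.float64(107.6), [0.44, 0.3, 1.56, -0.0, 1.29, 0.14], array([0.4869, 0.2771, 0.2174])) 17.475
```

Emit:
step_arm(commands="0 2.5 10 0 0 -0.16 0.7; 0 2.5 35 0 0 -0.32 0.7; 0 2.5 80 0 0 -0.32 0.7; 0 2.5 120 0 0 -0.32 0.7; 0 2.5 134 0 0 -0.32 0.7")

```text
t: 18.1
eef_pos: [0.4878, 0.2771, 0.081]
eef_rot: [[-0.582, 0.813, -0.004], [0.813, 0.582, -0.002], [0.001, -0.004, -1.0]]
ft_force: [-0.5, 0.3, 0.7]
gripper_width: 0.7
finger_force: 0.0
```

Emit:
step_arm(commands="0 0 0 0 0 0 0; 0 0 0 0 0 0 0; 0 0 0 0 0 0 0; 0 0 0 0 0 0 0; 0 0 0 0 0 0 0", grip_force=25)

```text
t: 18.73
eef_pos: [0.4904, 0.2785, 0.0843]
eef_rot: [[-0.582, 0.813, 0.003], [0.813, 0.582, 0.001], [-0.0, 0.003, -1.0]]
ft_force: [-0.3, -0.9, 6.1]
gripper_width: 0.29
finger_force: 25.4
```

```bash
python3 - <<'E'
from go import *
pv=np.array([.5424,.2057]);s=telemetry.read_state()
v=np.array(s["eef_pos"])[:2]-pv;print(np.hypot(*v),np.degrees(np.arctan2(v[1],v[0])),np.round(s["ft_force"],1))
R=np.hypot(*v)
for a in (116,106,96,86,76,70): print(a,*go(*(pv+R*np.array([np.cos(np.radians(a)),np.sin(np.radians(a))])),.082,a)[:2])
E
```

```text
0.08943199258222043 125.53070653157211 [-0.3 -0.9  6.1]
116 [-1.2 14.8  2.3] 0.167
106 [-5.2 29.9  2.4] 0.342
96 [-11.7  44.1   2.4] 0.516
86 [-20.5  56.9   2.5] 0.691
76 [-31.4  68.    2.5] 0.865
70 [-38.9  73.7   2.5] 0.97
```

Emit:
step_arm(commands="-1.2 14.8 0 0 0 0.167 0; -5.2 29.9 0 0 0 0.342 0; -11.7 44 0 0 0 0.516 0; -20.5 57 0 0 0 0.69 0; -31.4 68 0 0 0 0.865 0")

```text
t: 19.35
eef_pos: [0.5638, 0.2921, 0.0843]
eef_rot: [[0.246, 0.969, 0.002], [0.969, -0.246, 0.0], [0.001, 0.001, -1.0]]
ft_force: [-1.9, -2.2, 7.4]
gripper_width: 0.293
finger_force: 25.4
```

Emit:
step_arm(commands="0 0 0 0 0 0 0; 0 0 0 0 0 0 0; 0 0 0 0 0 0 0; 0 0 0 0 0 0 0; 0 0 0 0 0 0 0")

```text
t: 19.98
eef_pos: [0.5642, 0.292, 0.0843]
eef_rot: [[0.242, 0.97, 0.003], [0.97, -0.242, 0.001], [0.001, 0.003, -1.0]]
ft_force: [0.4, -1.5, 4.6]
gripper_width: 0.293
finger_force: 25.3
```

```bash
python3 - <<'E'
from go import *
pv=np.array([.5424,.2057]);s=telemetry.read_state()
v=np.array(s["eef_pos"])[:2]-pv;print(np.hypot(*v),np.degrees(np.arctan2(v[1],v[0])),np.round(s["ft_force"],1))
R=np.hypot(*v)
for a in (71,66.5): print(a,*go(*(pv+R*np.array([np.cos(np.radians(a)),np.sin(np.radians(a))])),.082,a)[:2])
n="wrist";c=calibration(n);p,d=grab_frame(n);cv2.imwrite("pics/w6.png",p[:,:,::-1])
X,px=cloud(c,d,np.ones((400,640),bool));h=X[:,2]
tb=(h>.056)&(h<.067)&(np.hypot(X[:,0]-.593,X[:,1]-.321)<.027);rc=cv2.minAreaRect((X[tb][:,:2]*1000).astype(np.float32));print(tb.sum(),rc)
w=np.array(rc[0])/1000-pv;print("tab ang",np.degrees(np.arctan2(w[1],w[0])),np.hypot(*w))
print(px[tb].min(0),px[tb].max(0))
E
```

```text
0.0890139927724284 75.83983962831373 [ 0.4 -1.5  4.6]
71 [-0.3  7.5  2.3] 0.087
66.5 [-1.2 14.4  2.3] 0.166
900 ((593.1807250976562, 321.85791015625), (26.234697341918945, 12.3710298538208), 66.38191223144531)
tab ang 66.38650598011559 0.12677279729228658
[334 156] [361 200]
```

View pics/w6.png

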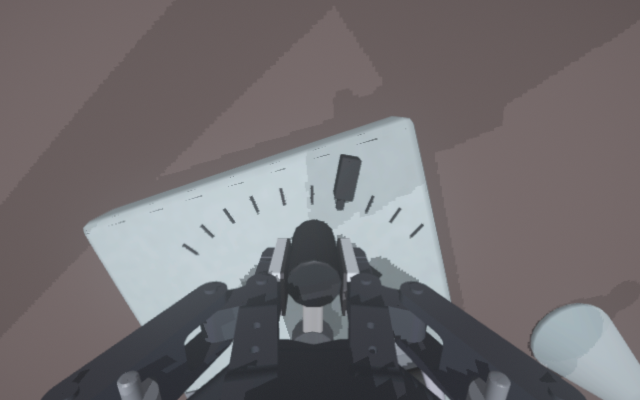

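The close view shows the tab at (347,178), its body angle and bearing both 66.4° about the pivot, with the lever now at 75.8°. I will swing the rest of the way.

Emit:
step_arm(commands="-0.2 5 0 0 0 0.058 0; -0.6 10 0 0 0 0.115 0; -1.2 14.5 0 0 0 0.168 0; -1.2 14.5 0 0 0 0.168 0; -1.2 14.5 0 0 0 0.168 0")

```text
t: 20.65
eef_pos: [0.5781, 0.2872, 0.0843]
eef_rot: [[0.4, 0.916, 0.003], [0.916, -0.4, 0.0], [0.002, 0.003, -1.0]]
ft_force: [0.4, -1.3, 4.9]
gripper_width: 0.299
finger_force: 25.3
```

```bash
python3 - <<'E'
from go import *
pv=np.array([.5424,.2057]);s=telemetry.read_state()
v=np.array(s["eef_pos"])[:2]-pv;print(np.hypot(*v),np.degrees(np.arctan2(v[1],v[0])),np.round(s["ft_force"],1))
n="wrist";c=calibration(n);p,d=grab_frame(n);np.savez("w7.npz",p=p,d=d)
X,px=cloud(c,d,np.ones((400,640),bool));h=X[:,2]
tb=(h>.056)&(h<.067)&(np.hypot(X[:,0]-.593,X[:,1]-.321)<.027);rc=cv2.minAreaRect((X[tb][:,:2]*1000).astype(np.float32))
w=np.array(rc[0])/1000-pv;print("tab ang",np.degrees(np.arctan2(w[1],w[0])),np.hypot(*w),rc)
kn=(h>.112)&(h<.121)&(np.hypot(X[:,0]-.578,X[:,1]-.288)<.03)&(abs(px[:,0]-313)<30);rk=cv2.minEnclosingCircle((X[kn][:,:2]*1000).astype(np.float32));w=np.array(rk[0])/1000-pv;print("knob",kn.sum(),rk,np.degrees(np.arctan2(w[1],w[0])))
E
```

```text
0.08895651117442088 66.3073190702647 [ 0.4 -1.3  4.9]
tab ang 66.37151522722445 0.12008292940478772 ((590.52978515625, 315.7156066894531), (39.69073486328125, 11.540762901306152), 66.12508392333984)
knob 2431 ((578.5062866210938, 287.6861572265625), 16.8331298828125) 66.23155143267593
```

Emit:
step_arm(commands="0 0 0 0 0 0 0.5; 0 0 0 0 0 0 0.7; 0 0 0 0 0 0 0.7; 0 0 -40 0 0 0 0.7; 0 0 -100 0 0 0 0.7")

```text
t: 21.32
eef_pos: [0.5749, 0.2865, 0.181]
eef_rot: [[0.4, 0.916, -0.006], [0.916, -0.4, -0.002], [-0.005, -0.004, -1.0]]
ft_force: [0.5, 0.7, -0.9]
gripper_width: 0.698
finger_force: 0.0
```

Emit:
step_arm(commands="0 0 -40 0 0 0 0.7; -20 0 -80 0 0 0 0.7; -40 0 -100 0 0 0 0.7; -40 0 -100 0 0 0 0.7; -40 0 -100 0 0 0 0.7")

```text
t: 21.95
eef_pos: [0.5599, 0.2503, 0.281]
eef_rot: [[0.401, 0.916, -0.003], [0.916, -0.401, -0.0], [-0.001, -0.002, -1.0]]
ft_force: [0.2, 0.5, -1.0]
gripper_width: 0.699
finger_force: 0.0
```

```bash
python3 - <<'E'
from go import *
pv=np.array([.5424,.2057])
n="wrist";c=calibration(n);p,d=grab_frame(n)
cv2.imwrite("pics/w8.png",cv2.resize(p[90:330,150:470,::-1],None,fx=2.4,fy=2.4,interpolation=cv2.INTER_CUBIC))
X,px=cloud(c,d,np.ones((400,640),bool));h=X[:,2]
A=lambda q:(np.degrees(np.arctan2(q[1]-pv[1],q[0]-pv[0])).round(2),np.hypot(*(q-pv)).round(4))
tb=(h>.056)&(h<.067)&(np.hypot(X[:,0]-.595,X[:,1]-.326)<.022);rc=cv2.minAreaRect((X[tb][:,:2]*1000).astype(np.float32))
print("tab",A(np.array(rc[0])/1000),rc,A(np.median(X[tb][:,:2],0)))
kn=(h>.112)&(h<.121)&(np.hypot(X[:,0]-.578,X[:,1]-.288)<.03);rk=cv2.minEnclosingCircle((X[kn][:,:2]*1000).astype(np.float32));print("knob",kn.sum(),rk,A(np.array(rk[0])/1000),A(np.median(X[kn][:,:2],0)))
hb=(h>.060)&(h<.069)&(np.hypot(*(X[:,:2]-pv).T)<.02);print("hub",hb.sum(),cv2.minEnclosingCircle((X[hb][:,:2]*1000).astype(np.float32)),np.median(X[hb],0))
lv=(h>.055)&(h<.069)&(np.hypot(*(X[:,:2]-pv).T)<.075)&(np.hypot(*(X[:,:2]-pv).T)>.025)&((X[:,:2]-pv)@[.4,.916]>.02)&(abs((X[:,:2]-pv)@[.916,-.4])<.02)
q=X[lv][:,:2];dr=np.linalg.svd(q-q.mean(0))[2][0];print("lever",lv.sum(),np.degrees(np.arctan2(dr[1],dr[0]))%180,A(q.mean(0)))
E
```

```text
tab (np.float64(66.51), np.float64(0.1269)) ((592.9774780273438, 322.048095703125), (25.57207679748535, 10.950163841247559), 66.53433227539062) (np.float64(66.47), np.float64(0.1273))
knob 460 ((579.060546875, 287.7456359863281), 12.942209243774414) (np.float64(65.92), np.float64(0.0899)) (np.float64(65.97), np.float64(0.0902))
hub 454 ((542.9962768554688, 207.8786163330078), 17.656539916992188) [0.54373205 0.20720864 0.06431169]
lever 376 66.79158999851178 (np.float64(65.89), np.float64(0.0473))
```

View pics/w8.png

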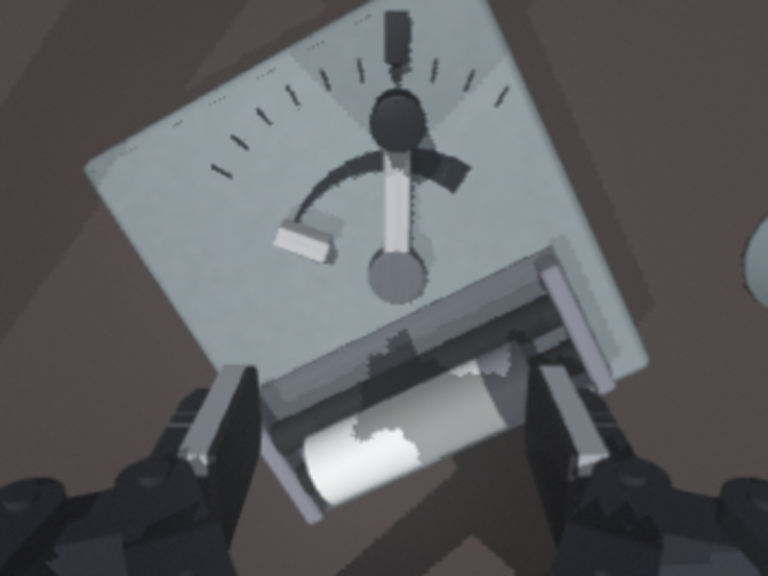

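The final view shows hub (397,277), knob (397,121) and tab (397,35) in one line, about 0.5° apart at most. The tube lies in the groove and the gripper is clear.

```bash
python3 -c "
from station import r
print(r.job_done())"
```

```text
the job is handed in; nothing more can be done
None
```

I swung the lever to idle, set the long tube in the roller groove, then turned the lever to point at the index tab (within about 0.5° in the last image); the job is handed in and no verdict was reported.

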